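Size the aluminium spindle in the ring gauge

TASK

Take the aluminium spindle with the blue tail band out of its cradle and pass it, bevelled nose first, through the rings of the gauge from the biggest ring onwards until its nose comes up against the ring that is too small for it; press lightly (about 5 N) to be sure it is stopped there, and leave it lying there in the rings. Feel your way in and never force it: keep the push on the rings below 20 N. Leave the other things on the bench where they are.

Things in the scene. Friction and masses are not known exactly. Their poses are not given: they have to be found in the camera images.
- spindle: Aluminium spindle, 16 mm diameter, 180 mm long, about 100 g, level in its cradle, axis 45 mm above the bench. Origin on its axis, halfway along; x towards the nose, whose last 2 mm are bevelled to a flat 15 mm tip. Blue band at the tail. Cradle supports, 12 mm wide, at x = -25 and +55 mm; grip it from above at x = -80 to -50 mm, which leaves enough length for the gauge.
- spindle_nose (a point): Centre of the flat 15 mm tip of the spindle.
- spindle_tail (a point): Centre of the flat tail end of the spindle.
- cradle: Fixed wooden V cradle of the spindle; origin on the bench under the spindle's middle; x along the spindle towards its nose.
- gauge: Ring gauge, fixed: six upright rings, 8 mm thick, walls 6 mm, in a row on a green base 165 x 75 x 14 mm (x = -118 to +47). Origin on the bench under ring 5's front face; x along the row, the way in, biggest ring to smallest; y across; z up. Row axis level at z = 60 mm. Front faces at x = -102, -76, -50, -24, 0, +24 mm. Steel rings 1 to 3 are at y = 0; brass 4 to 6 see gauge_ring4.
- gauge_entry (a point): Point on the row's nominal axis at the front face of ring 1, 60 mm above the bench. Ring bores 1 to 6: 50, 46, 42, 18, 11, 8 mm; centres at heights 71, 69, 67, 60, 60, 60 mm. Ring 1 is the tallest, top at 102 mm.
- gauge_ring4 (a point): Nominal centre of ring 4's front face (x = -24 mm of the gauge), 60 mm high. Rings 4 to 6 stand on one brass crosshead clamped rigidly anywhere up to 9 mm to either side (gauge y) of the row's axis: this offset changes each time and is not in this reading. Find it by feel: touch ring 4's front face lightly and slide the tip sideways, at the same height, until it drops into the bore.
- gauge_stop (a point): Nominal centre of ring 5's front face, 60 mm high; the real centre is shifted sideways like ring 4's. The spindle passes rings 1 to 4 (1 mm play all round in ring 4; rings 1 to 3 leave room for the sideways search); the tip stops against this face. Released there, the tail sags a few mm in the wider rings.
- thick_rod: Copper rod, 22 mm diameter, 150 mm long, lying in a second, like cradle 75 to 155 mm from the spindle's, nearer to or farther from the robot, axis 45 mm high; not to be used. Origin on its axis, halfway along; x along it.
- other_cradle: Fixed cradle of the copper rod, origin on the bench under the rod's middle.
- jar: Amber glass jar, 68 mm diameter, 85 mm high; bystander. Origin at the centre of its underside.
- wrench: Steel wrench, 170 mm, lying flat; bystander.
- screwdriver: Screwdriver with an orange handle, lying flat; bystander.
- can: White and blue can, 66 mm diameter, 100 mm high; bystander. Origin at the centre of its underside.
- collar: Dark steel collar, 56 mm outside, 18 mm high, lying flat; bystander.
- tray: Red divided tray 120 x 160 x 35 mm; bystander.
Mind the look-alikes: they are no part of the job. What is shaped like the spindle but purple or turquoise is not meant.

How it is judged:
On the way, in this order (a step that is already met when the one before it is completed fails the run):
1. the spindle is lifted clear of its cradle (height (world z) of spindle above 0.065 m), for 0.1 s.
2. its nose has passed ring 2 and points along the row (x of spindle_nose in the frame of gauge above -0.065 m and horizontal distance between spindle_nose and gauge_stop below 0.072 m and angle between the x axis of spindle and the x axis of gauge, either way round below 0.15 rad and z of spindle_nose in the frame of gauge between 0.048 and 0.088 m), for 0.05 s.
3. its nose presses on ring 5 with at least 3 N (x of spindle_nose in the frame of gauge above -0.003 m and contact force between spindle and gauge above 3 N), for 0.1 s.
At the end, for the whole second after the job is handed in: The spindle lies at rest in the rings, along the row within 0.12 rad, nose through ring 4 and up against ring 5: its tip is within 3 mm of ring 5's front face and within 6 mm of the row's axis in height (x of spindle_nose in the frame of gauge between -0.003 and 0.003 m and horizontal distance between spindle_nose and gauge_stop below 0.013 m and z of spindle_nose in the frame of gauge between 0.054 and 0.066 m and angle between the x axis of spindle and the x axis of gauge, either way round below 0.12 rad and linear speed of spindle below 0.01 m/s); the robot touches nothing.
It fails at once if the spindle is pressed against the gauge with more than 20 N (contact force between spindle and gauge above 20 N).
It fails at once if the robot knocks the gauge with more than 20 N (contact force between any of the fingers, the arm and gauge above 20 N).
It fails at once if another thing on the bench is moved by more than 20 mm (distance of any of thick_rod, jar, can, collar, tray, wrench, screwdriver from where it was at the start of the episode above 0.02 m).
It also fails if it takes over 72 s, if anything falls off the work surface, if the arm or the gripper's body presses on something with over 40 N, if the wrist force passes 120 N, or if a joint passes its speed limit or range.

ROBOT

A 6-joint arm with a two-finger parallel gripper is mounted at the origin on the work surface. World frame = base frame: x ahead of the robot, y to its left, z up, the work surface at z = 0. Lengths are in m, angles in rad, forces in N, time in s.
With the tool pointing down it reaches from about 0.3 to 0.875 m from the base axis. Payload 4.2 kg.
Tool frame: the origin (TCP) lies on the centre line of the jaws, within the pads' length; the fingertips stand 14 mm ahead of it and the grasp point (between the pads) lies 5 mm behind it (manip.tip_extent is the distance from the TCP to the fingertips, in m); z points along the fingers, y is the line along which they close (so a half turn about z gives the same grasp; the last joint's range is limited). The gripper opens to 85 mm and grips with 20 to 120 N. Pads are 22 mm wide; open, the fingers measure 114 mm over their backs; the gripper's body (76 mm by 85 mm) begins 54 mm behind the grasp point. The pads swing forward as they close: fully open they stand 13 mm farther back than shut.
Start: joints at [-1.195, 0.32, 1.565, -0, 1.257, -0.02], TCP at [0.222, -0.531, 0.245] pointing down, gripper open.
Joint ranges: [-3.11, 3.11], [-0.84, 2.01], [0.21, 2.61], [-1.34, 4.49], [0.05, 2.63], [-2.56, 2.56]. Speed limits (rad/s): [2.57, 2.57, 3.14, 3.14, 3.14, 3.14].

INTERFACE

Orientations are given as [roll, pitch, yaw] about the fixed x, y, z axes, in that order (R = Rz(yaw) Ry(pitch) Rx(roll)).
In Python, from workcell import manip gives the robot as it stands.
- The arm moves only by the tool drive_tool, never from a script. Its argument "increments" is a list of rows, each an object with "rot": the turn, a rotation vector about the tool's x, y, z in rad, a list of three; "linear": the shift along the tool's x, y, z in m, a list of three; "hand": the finger opening in m, from 0 to 0.0854. A call has 1 to 20 rows; each row shifts and turns the commanded pose from where the row before left it, along the tool's axes as they then stand; what a row does not reach is not made up. A row lasts 1/10 s, in which the tool goes at most 50 mm and 8.59 degrees, less where a joint would pass 70% of its speed; a pose out of reach is approached as far as the arm can. A call with a gripper value outside its range is refused whole. The fingers move at their own pace and stop on an object; "grip_force" is the grip in N (left out, the last holds). Time passes only in rows, so rows that do not move let the fingers close. It gives the time, the measured TCP pose, the force, the opening and the grip force at its end, in the units of the state.
- manip.state(): the state, without advancing time (a new reading comes with each control period).
- manip.camera(name): name is "scene" or "side" or "wrist"; returns (picture, depth): 400x640x3 uint8, blue, green, red; 400x640 float32, m along the optical axis (not along the pixel's ray), 0 where there is no reading.
- manip.camera_info(name): a dict with "fovy" (degrees; the focal length in pixels is half the picture's height over the tangent of half this angle, whatever the lens; pixels are square), "cx", "cy" (the principal point, pixels), "R" (3x3) and "t" (3): a world point X has camera coordinates R X + t. Camera axes: x right, y down, z forward; pixel columns grow to the right and rows downward; lengths in m; the calibration is good to about 2 mm. The wrist camera is an equidistant fisheye: a pixel r from the principal point sees the ray r / f radians off the axis. A picture is of the moment at which its call begins: read the wrist's pose just before it. camera_info takes no time and is no camera call; for the wrist camera it gives the pose at the moment of the call.
- manip.close_job(): hands the job in; it is judged then, once.
Trained networks look in the newest picture that a camera, given by its name, has taken for a name from the list of things; names that differ only in an ending like _2 or _b are one class to them, and where a whole thing is asked for, a point or a joint stands for the part that bears it (a point fixed in the world has none). Each returns a list of dicts, best first, with "conf" (0 to 1); they miss things now and then, are a little off and sometimes report something else, mostly with a low value. They report only what shows in the picture. A call takes as long as a camera call. They do not tell look-alikes from the thing itself.
- manip.look_for(camera, query): "uv" ([column, row] in pixels, amid what is visible of it).
- manip.spot_point(camera, query): "uv" ([column, row] in pixels: a listed point, or the origin of a listed thing).
The state is a dict: "time_s": time; "qpos": joint angles; "dq": joint speeds; "joint_torque": joint torques, N m; "ee_pos": TCP position; "tcp_rot": TCP orientation; "ft_force": force on the tool from outside, world axes, zero at the start; "moment": the same for the moment, N m; "opening": finger opening in m; "gripper_force": force on a finger pad.
Only numpy, scipy, OpenCV 4.12 (cv2) and the standard library are available. Lean on these libraries where they do the work, as an engineer would, in place of code of your own. Each camera call takes 0.05 s, during which the arm holds its last target. There are 200 camera calls.

## Working session

There is one attempt and no reset: what is moved stays moved. The work goes in short steps, Python scripts to look and compute and a tool call to move; the robot and the scene stay as the last step left them, time stands still between calls to the robot, and variables do not carry over. Pictures are saved under pics/ and viewed, at most 10 in all, crops included, and the job is handed in when it is done.

Besides the shell and the picture viewer there is one more tool, called after "Request:" as name(argument=value, ...), one argument or row to a line, values as JSON. drive_tool: Moves the arm, as the interface text tells. Its arguments: {"type":"object","properties":{"increments":{"type":"array","items":{"type":"object","properties":{"rot":{"type":"array","items":{"type":"number"}},"linear":{"type":"array","items":{"type":"number"}},"hand":{"type":"number"}}}},"grip_force":{"type":"number"}},"required":["increments"]}

```bash
mkdir -p pics && cat > h.py <<'E'
import numpy as np, cv2
from workcell import manip
def pix2world(info,uv,depth):
    f=200/np.tan(np.radians(info["fovy"])/2)
    c=np.array([(uv[0]-info["cx"])/f*depth,(uv[1]-info["cy"])/f*depth,depth])
    return np.array(info["R"]).T@(c-np.array(info["t"]))
def onplane(info,uv,z):
    f=200/np.tan(np.radians(info["fovy"])/2)
    R=np.array(info["R"]);o=-R.T@np.array(info["t"])
    d=R.T@np.array([(uv[0]-info["cx"])/f,(uv[1]-info["cy"])/f,1])
    return o+d*(z-o[2])/d[2]
E
python3 - <<'E'
from h import *
for c in ["scene","side"]:
    p,d=manip.camera(c);cv2.imwrite(f"pics/{c}0.png",p);np.save(c+"d.npy",d)
    i=manip.camera_info(c)
    print(c,i["fovy"],-np.array(i["R"]).T@i["t"])
    for q,z in [("spindle",.045),("spindle_nose",.045),("spindle_tail",.045),("gauge",0),("gauge_entry",.06),("gauge_ring4",.06),("gauge_stop",.06),("thick_rod",.045)]:
        for r in manip.spot_point(c,q)[:3]:
            if r["conf"]>.2: print(q,np.round(r["uv"],1),round(r["conf"],2),onplane(i,r["uv"],z).round(4))
s=manip.state();print({k:np.round(v,3) for k,v in s.items()})
E
```

```text
scene 44.600821880688486 [ 1.2287346  -0.00729462  1.26015876]
spindle [331.5 202.3] 0.72 [0.4571 0.1964 0.045 ]
spindle [348.8 135.5] 0.62 [0.2128 0.3086 0.045 ]
spindle [358.6 197.5] 0.59 [0.4565 0.2798 0.045 ]
spindle_nose [349.8 154.5] 0.74 [0.2909 0.2929 0.045 ]
spindle_nose [301.8 210.9] 0.64 [0.4692 0.1041 0.045 ]
spindle_nose [496.9 162.3] 0.5 [0.4138 0.741  0.045 ]
spindle_tail [361.5 199.6] 0.89 [0.4656 0.2864 0.045 ]
spindle_tail [353.6 112.5] 0.55 [0.1163 0.3487 0.045 ]
spindle_tail [448.4 184.2] 0.53 [0.4638 0.5613 0.045 ]
gauge [214.2 280.4] 0.69 [ 0.6178 -0.1734  0.    ]
gauge_entry [246.1 267. ] 0.82 [ 0.6249 -0.0777  0.06  ]
gauge_entry [341.9 306. ] 0.36 [0.7846 0.1509 0.06  ]
gauge_ring4 [218.3 268.4] 0.76 [ 0.614  -0.1517  0.06  ]
gauge_stop [207.2 267.5] 0.69 [ 0.6053 -0.1808  0.06  ]
gauge_stop [330.1 215.8] 0.56 [0.5114 0.1798 0.06  ]
gauge_stop [212.3 211.9] 0.49 [ 0.4302 -0.1523  0.06  ]
thick_rod [311.9 185.3] 0.88 [0.3847 0.1512 0.045 ]
side 42.709985227872195 [0.30158655 1.14994421 1.18510295]
spindle [431.8 264.4] 0.88 [0.1735 0.3453 0.045 ]
spindle [322.
[... 442 characters left out ...]
2] 0.64 [ 0.4663 -0.2844  0.06  ]
gauge_ring4 [307.3 120.5] 0.58 [ 0.6116 -0.1675  0.06  ]
gauge_stop [309.6 117.5] 0.97 [ 0.6069 -0.1843  0.06  ]
thick_rod [363.  199.5] 0.53 [0.3821 0.1454 0.045 ]
{'time_s': np.float64(0.9), 'qpos': array([-1.195,  0.32 ,  1.564, -0.   ,  1.257, -0.02 ]), 'dq': array([-0.001, -0.   , -0.001, -0.   , -0.002,  0.   ]), 'joint_torque': array([-2.0000e-03, -4.1542e+01, -2.3442e+01, -0.0000e+00,  0.0000e+00,
       -0.0000e+00]), 'ee_pos': array([ 0.222, -0.531,  0.245]), 'tcp_rot': array([3.141, 0.   , 0.396]), 'ft_force': array([-0.534, -1.146,  0.422]), 'moment': array([ 0.023, -0.008,  0.011]), 'gripper_force': np.float64(0.0), 'opening': np.float64(0.085)}
```

```bash
ls pics
```

```text
scene0.png
side0.png
```

View pics/scene0.png

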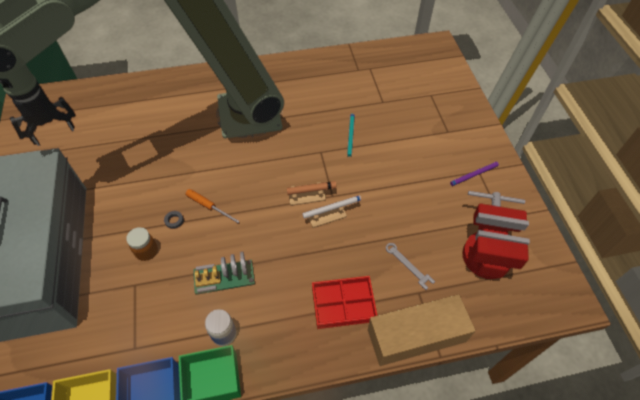

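View pics/side0.png

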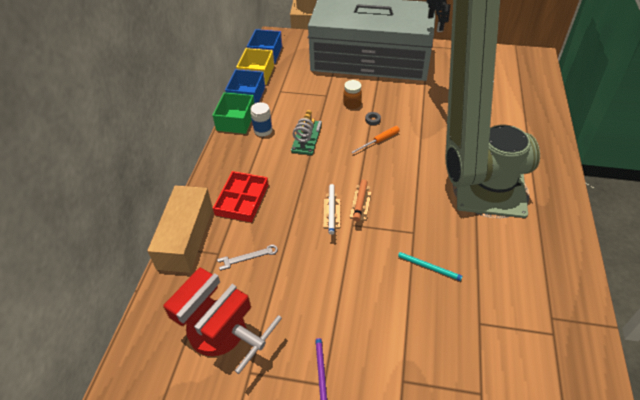

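The spindle (aluminium, blue tail) lies at about (331,207) in the scene view, with its tail at (359,199) and nose at (305,215). The copper rod is at (312,190). The gauge is at (223,272), its steel rings (ring 1) on the right, the brass ones on the left. The turquoise and purple bars are look-alikes. I'll turn the tool and go over the gauge for a close view.

Request:
drive_tool(
  increments=[
    {"rot": [0, 0, -0.147]},
    {"rot": [0, 0, -0.147]},
    {"rot": [0, 0, -0.147]},
    {"rot": [0, 0, -0.147]},
    {"rot": [0, 0, -0.147]},
    {"rot": [0, 0, -0.147]},
    {"rot": [0, 0, -0.147]},
    {"rot": [0, 0, -0.147]},
    {"linear": [0.0376, 0.0232, -0.005]},
    {"linear": [0.0376, 0.0232, -0.005]},
    {"linear": [0.0376, 0.0232, -0.005]},
    {"linear": [0.0376, 0.0232, -0.005]},
    {"linear": [0.0376, 0.0232, -0.005]},
    {"linear": [0.0376, 0.0232, -0.005]},
    {"linear": [0.0376, 0.0232, -0.005]},
    {"linear": [0.0376, 0.0232, -0.005]},
    {"linear": [0.0376, 0.0232, -0.005]},
    {"linear": [0.0376, 0.0232, -0.005]},
    {"linear": [0.0376, 0.0232, -0.005]},
    {"linear": [0.0376, 0.0232, -0.005]},
  ],
)

```text
schema error: expected keys rot, linear, hand
```

Request:
drive_tool(
  increments=[
    {"hand": 0.05},
    {"hand": 0.05},
    {"hand": 0.05},
  ],
)

```text
schema error: expected keys rot, linear, hand
```

```bash
cat >> h.py <<'E'
def wray(info,uv):
    f=200/np.tan(np.radians(info["fovy"])/2)
    x,y=uv[0]-info["cx"],uv[1]-info["cy"];r=np.hypot(x,y)+1e-9;a=r/f
    return np.array([np.sin(a)*x/r,np.sin(a)*y/r,np.cos(a)])
def wplane(info,uv,z):
    R=np.array(info["R"]);o=-R.T@np.array(info["t"]);d=R.T@wray(info,uv)
    return o+d*(z-o[2])/d[2]
def wproj(info,X):
    f=200/np.tan(np.radians(info["fovy"])/2)
    c=np.array(info["R"])@X+np.array(info["t"]);r=np.hypot(c[0],c[1]);a=np.arctan2(r,c[2])
    return np.array([info["cx"]+f*a*c[0]/r,info["cy"]+f*a*c[1]/r])
def spots(qs,n=2,mc=.3):
    i=manip.camera_info("wrist")
    for q,z in qs:
        for r in manip.spot_point("wrist",q)[:n]:
            if r["conf"]>mc: print(q,np.round(r["uv"],1),round(r["conf"],2),wplane(i,r["uv"],z).round(4))
E
python3 - <<'E'
from h import *
i=manip.camera_info("wrist");p,d=manip.camera("wrist");cv2.imwrite("pics/w1.png",p);np.save("w1d.npy",d)
print(manip.state()["ee_pos"],manip.state()["tcp_rot"],i["fovy"],-np.array(i["R"]).T@i["t"])
spots([("gauge",0),("gauge_entry",.06),("gauge_ring4",.06),("gauge_stop",.06),("spindle",.045),("spindle_nose",.045),("spindle_tail",.045)])
E
```

```text
[ 0.2216702  -0.53056432  0.24534161] [3.14148930e+00 2.79190298e-05 3.95787763e-01] 65.70646984690485 [ 0.28749383 -0.50385588  0.37377311]
```

View pics/w1.png

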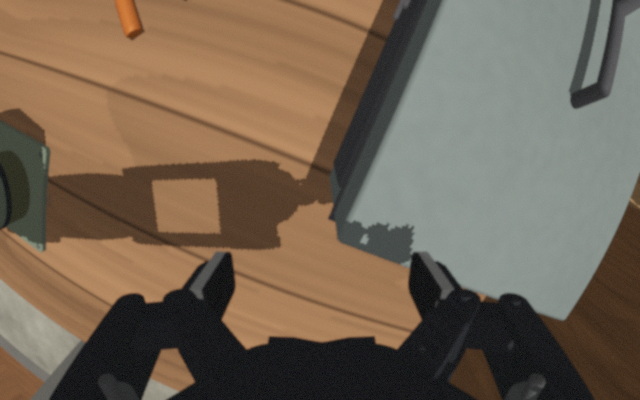

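Here the toolbox stands close under the right finger. All the keys are needed in each row, so I'll rise and step away first, then turn.

Request:
drive_tool(
  increments=[
    {"rot": [0, 0, 0], "linear": [0, -0.03, -0.03], "hand": 0.085},
    {"rot": [0, 0, 0], "linear": [0, -0.03, -0.03], "hand": 0.085},
    {"rot": [0, 0, -0.147], "linear": [0, 0, 0], "hand": 0.085},
    {"rot": [0, 0, -0.147], "linear": [0, 0, 0], "hand": 0.085},
    {"rot": [0, 0, -0.147], "linear": [0, 0, 0], "hand": 0.085},
    {"rot": [0, 0, -0.147], "linear": [0, 0, 0], "hand": 0.085},
    {"rot": [0, 0, -0.147], "linear": [0, 0, 0], "hand": 0.085},
    {"rot": [0, 0, -0.147], "linear": [0, 0, 0], "hand": 0.085},
    {"rot": [0, 0, -0.147], "linear": [0, 0, 0], "hand": 0.085},
    {"rot": [0, 0, -0.147], "linear": [0, 0, 0], "hand": 0.085},
    {"rot": [0, 0, 0], "linear": [0.0425, 0, 0], "hand": 0.085},
    {"rot": [0, 0, 0], "linear": [0.0425, 0, 0], "hand": 0.085},
    {"rot": [0, 0, 0], "linear": [0.0425, 0, 0], "hand": 0.085},
    {"rot": [0, 0, 0], "linear": [0.0425, 0, 0], "hand": 0.085},
    {"rot": [0, 0, 0], "linear": [0.0425, 0, 0], "hand": 0.085},
    {"rot": [0, 0, 0], "linear": [0.0425, 0, 0], "hand": 0.085},
  ],
)

```text
time_s: 2.9
ee_pos: [0.1979, -0.2186, 0.3054]
tcp_rot: [3.141, 0.0, 1.571]
ft_force: [2.1, -0.1, 0.2]
opening: 0.0853
gripper_force: 0.0
```

Request:
drive_tool(
  increments=[
    {"rot": [0, 0, 0], "linear": [0, 0.047, 0], "hand": 0.085},
    {"rot": [0, 0, 0], "linear": [0, 0.047, 0], "hand": 0.085},
    {"rot": [0, 0, 0], "linear": [0, 0.047, 0], "hand": 0.085},
    {"rot": [0, 0, 0], "linear": [0, 0.047, 0], "hand": 0.085},
    {"rot": [0, 0, 0], "linear": [0, 0.047, 0], "hand": 0.085},
    {"rot": [0, 0, 0], "linear": [0, 0.047, 0], "hand": 0.085},
    {"rot": [0, 0, 0], "linear": [0, 0.047, 0], "hand": 0.085},
    {"rot": [0, 0, 0], "linear": [0, 0.047, 0], "hand": 0.085},
    {"rot": [0, 0, 0], "linear": [0, 0, 0], "hand": 0.085},
    {"rot": [0, 0, 0], "linear": [0, 0, 0], "hand": 0.085},
  ],
)

```text
time_s: 3.9
ee_pos: [0.5746, -0.2196, 0.3041]
tcp_rot: [-3.139, -0.001, 1.573]
ft_force: [-0.5, 0.1, 0.7]
opening: 0.0851
gripper_force: 0.0
```

```bash
python3 - <<'E'
from h import *
i=manip.camera_info("wrist");p,d=manip.camera("wrist");cv2.imwrite("pics/w2.png",p);np.save("w2d.npy",d)
print(manip.state()["ee_pos"],manip.state()["tcp_rot"],manip.state()["time_s"],-np.array(i["R"]).T@i["t"])
spots([("gauge",0),("gauge_entry",.06),("gauge_ring4",.06),("gauge_stop",.06),("spindle",.045),("spindle_nose",.045),("spindle_tail",.045)])
E
```

```text
[ 0.57372871 -0.21970806  0.30487827] [-3.14005709e+00 -2.59043110e-04  1.57199224e+00] 3.95 [ 0.57501472 -0.14929202  0.43258065]
gauge [352.8 140.5] 0.58 [ 0.6177 -0.1854  0.    ]
gauge_entry [356.   59.8] 0.87 [ 0.6148 -0.0819  0.06  ]
gauge_ring4 [352.4 125.6] 0.78 [ 0.6109 -0.1623  0.06  ]
gauge_stop [352.6 146.5] 0.73 [ 0.6115 -0.1877  0.06  ]
gauge_stop [353.7 124.3] 0.72 [ 0.6125 -0.1607  0.06  ]
```

View pics/w2.png

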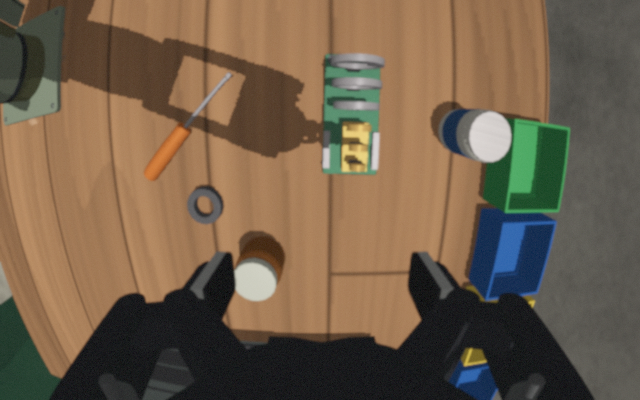

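The wrist view shows the gauge: green base from about (324,54) to (380,174), steel rings at rows 60, 83 and 105, brass block around (355,147). Can, jar, collar and screwdriver are clear of it. Next I'll fit the base from colour and depth.

```bash
cat > fit.py <<'E'
from h import *
def cloud(i,d):
    v,u=np.mgrid[0:400,0:640];f=200/np.tan(np.radians(i["fovy"])/2)
    x,y=u-i["cx"],v-i["cy"];r=np.hypot(x,y)+1e-9;a=r/f
    ray=np.stack([np.tan(a)*x/r,np.tan(a)*y/r,np.ones_like(r)],-1)*d[...,None]
    return (ray-np.array(i["t"]))@np.array(i["R"])
E
python3 - <<'E'
from fit import *
i=manip.camera_info("wrist");p=cv2.imread("pics/w2.png");d=np.load("w2d.npy")
P=cloud(i,d);h=cv2.cvtColor(p,cv2.COLOR_BGR2HSV)
box=np.zeros((400,640),bool);box[40:185,310:395]=1
g=box&(h[...,0]>50)&(h[...,0]<90)&(h[...,1]>80)
b=box&(h[...,0]>18)&(h[...,0]<32)&(h[...,1]>110)&(P[...,2]>.03)
print(g.sum(),b.sum(),np.median(P[g][:,2]))
# base top plane: project pixels to z=.014
v,u=np.nonzero(g);Q=np.array([wplane(i,(a,c),.014)[:2] for a,c in zip(u,v)]).astype(np.float32)
Q=Q[np.abs(P[g][:,2]-.014)<.008]
r=cv2.minAreaRect(Q);print("rect",r,cv2.boxPoints(r))
# left/right edges per row in world y bins
for y0 in np.arange(-.25,-.05,.015):
    m=np.abs(Q[:,1]-y0)<.006
    if m.sum()>5: print(round(y0,3),np.percentile(Q[m][:,0],[2,98]).round(4))
B=P[b];print("brass",B.min(0),B.max(0),np.median(B,0))
# steel rings: points above z .05
s=box&(P[...,2]>.05)&~b;S=P[s]
for y0 in np.arange(-.25,-.05,.008):
    m=np.abs(S[:,1]-y0)<.004
    if m.sum()>5: print("hi",round(y0,3),m.sum(),np.percentile(S[m][:,0],[2,98]).round(4),S[m][:,2].max().round(4))
    m=np.abs(B[:,1]-y0)<.004
    if m.sum()>5: print("br",round(y0,3),m.sum(),np.percentile(B[m][:,0],[2,98]).round(4),B[m][:,2].max().round(4))
E
```

```text
2235 509 0.01574964840940309
rect ((0.613849401473999, -0.1504005491733551), (0.1578199714422226, 0.07168202847242355), 88.72689819335938) [[ 0.576264   -0.22849473]
 [ 0.64792836 -0.23008737]
 [ 0.6514348  -0.07230636]
 [ 0.57977045 -0.07071373]]
-0.22 [0.5806 0.6404]
-0.205 [0.5875 0.5984]
-0.19 [0.5874 0.6408]
-0.175 [0.5845 0.6461]
-0.16 [0.5792 0.6485]
-0.145 [0.5792 0.6483]
-0.13 [0.5792 0.6486]
-0.115 [0.5792 0.6479]
-0.1 [0.5805 0.6492]
-0.085 [0.5805 0.6492]
brass [ 0.57368696 -0.21735207  0.03000075] [ 0.63279336 -0.14955392  0.4344522 ] [ 0.61662572 -0.18540201  0.07087638]
hi -0.218 12 [0.6123 0.6255] 0.0725
br -0.218 29 [0.6058 0.6259] 0.0723
hi -0.21 17 [0.6101 0.6224] 0.0697
br -0.21 99 [0.6081 0.6257] 0.0739
br -0.202 13 [0.6072 0.6319] 0.0316
br -0.194 39 [0.6013 0.6275] 0.0747
hi -0.186 7 [0.6079 0.6195] 0.0686
br -0.186 123 [0.6056 0.6295] 0.0742
br -0.178 13 [0.6037 0.6297] 0.0308
hi -0.17 6 [0.6304 0.6336] 0.0708
br -0.17 53 [0.6045 0.6302] 0.0776
hi -0.162 6 [0.608  0.6332] 0.0696
br -0.162 129 [0.6044 0.6307] 0.0781
hi -0.146 88 [0.5737 0.6359] 0.4345
br -0.146 11 [0.5737 0.5737] 0.4345
hi -0.138 303 [0.5896 0.637 ] 0.0975
hi -0.114 410 [0.5873 0.641 ] 0.1016
hi -0.106 68 [0.5866 0.6361] 0.1005
hi -0.09 406 [0.5863 0.6444] 0.1052
hi -0.082 193 [0.5862 0.641 ] 0.1048
```

Request:
drive_tool(
  increments=[
    {"rot": [0, 0, 0], "linear": [0.044, -0.0137, 0], "hand": 0.06},
    {"rot": [0, 0, 0], "linear": [0.044, -0.0137, 0], "hand": 0.06},
    {"rot": [0, 0, 0], "linear": [0.044, -0.0137, 0], "hand": 0.06},
    {"rot": [0, 0, 0], "linear": [0.044, -0.0137, 0.005], "hand": 0.06},
    {"rot": [0, 0, 0], "linear": [0.044, -0.0137, 0.01], "hand": 0.06},
    {"rot": [0, 0, 0], "linear": [0.044, -0.0137, 0.02], "hand": 0.06},
    {"rot": [0, 0, 0], "linear": [0.044, -0.0137, 0.02], "hand": 0.06},
    {"rot": [0, 0, 0], "linear": [0.044, -0.0137, 0.02], "hand": 0.06},
    {"rot": [0, 0, 0], "linear": [0, 0, 0], "hand": 0.06},
    {"rot": [0, 0, 0], "linear": [0, 0, 0], "hand": 0.06},
    {"rot": [0, 0, 0], "linear": [0, 0, 0], "hand": 0.06},
  ],
)

```text
time_s: 5.4
ee_pos: [0.4652, 0.1307, 0.2314]
tcp_rot: [3.14, 0.0, 1.571]
ft_force: [-0.5, -0.2, -0.3]
opening: 0.06
gripper_force: 0.0
```

```bash
python3 - <<'E'
from fit import *
i=manip.camera_info("wrist");p,d=manip.camera("wrist");cv2.imwrite("pics/w3.png",p)
s=manip.state();print(s["ee_pos"],s["tcp_rot"],s["time_s"])
spots([("spindle",.045),("spindle_nose",.045),("spindle_tail",.045),("thick_rod",.045)])
P=cloud(i,d);np.save("w3P.npy",P)
h=cv2.cvtColor(p,cv2.COLOR_BGR2HSV)
m=(P[...,2]>.043)&(P[...,2]<.06)&(h[...,1]<70)&(P[...,1]>.05)&(P[...,1]<.33)&(P[...,0]>.42)&(P[...,0]<.53)
S=P[m];print(len(S))
for y0 in np.arange(.1,.3,.02):
    k=np.abs(S[:,1]-y0)<.006
    if k.sum()>5: print(round(y0,3),k.sum(),np.percentile(S[k][:,0],[3,50,97]).round(4),S[k][:,2].max().round(4))
print(S[:,1].min(),S[:,1].max())
bl=(h[...,0]>95)&(h[...,0]<130)&(h[...,1]>120)&(P[...,2]>.03)&(P[...,1]>.2)&(P[...,1]<.33)&(P[...,0]>.42)&(P[...,0]<.53)
if bl.sum(): print("blue",bl.sum(),P[bl].min(0),P[bl].max(0),np.median(P[bl],0))
E
```

```text
[0.46537556 0.13047749 0.23143437] [ 3.13963197e+00 -1.26438988e-05  1.57022780e+00] 5.45
spindle [106.1  41.1] 0.87 [0.2099 0.3099 0.045 ]
spindle_nose [340.  211.8] 0.72 [0.486  0.0985 0.045 ]
spindle_nose [155.7  43.6] 0.62 [0.2838 0.2918 0.045 ]
spindle_tail [64.5 35.7] 0.65 [0.1306 0.3369 0.045 ]
spindle_tail [311.3  40.7] 0.63 [0.4563 0.2774 0.045 ]
thick_rod [250.  171.9] 0.86 [0.3912 0.1426 0.045 ]
2649
0.1 45 [0.4775 0.4832 0.4907] 0.0537
0.12 173 [0.4748 0.482  0.4895] 0.0541
0.14 185 [0.4717 0.4797 0.4872] 0.0544
0.16 192 [0.4686 0.4756 0.4838] 0.0541
0.18 186 [0.4656 0.4725 0.4807] 0.0549
0.2 197 [0.4625 0.4695 0.4775] 0.0547
0.22 190 [0.4597 0.4666 0.4739] 0.054
0.24 194 [0.4558 0.4637 0.4715] 0.0548
0.26 187 [0.4528 0.4598 0.4676] 0.0542
0.28 46 [0.4497 0.4574 0.4657] 0.0537
0.10106914353359328 0.28109871415107535
blue 86 [0.45182766 0.20113212 0.04855468] [0.46518258 0.27678885 0.35978808] [0.45786216 0.27321573 0.05206856]
```

View pics/w3.png

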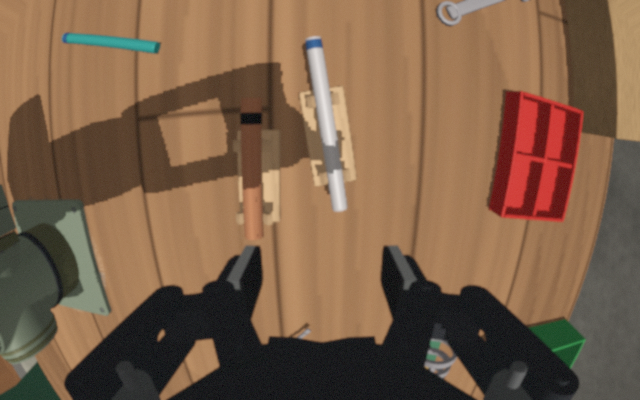

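The picture shows the spindle with the blue tail at (314,42) and the nose at (340,210), and the rod at (251,175), clear of the fingers. Its direction agrees with the fit, so I'll grasp at x ≈ -65 mm.

Request:
drive_tool(
  increments=[
    {"rot": [0, 0, 0], "linear": [0.0413, -0.0014, 0], "hand": 0.06},
    {"rot": [0, 0, 0], "linear": [0.0413, -0.0014, 0], "hand": 0.06},
    {"rot": [0, 0, 0], "linear": [0.0413, -0.0014, 0], "hand": 0.06},
    {"rot": [0, 0, -0.0765], "linear": [0, 0, 0.03], "hand": 0.06},
    {"rot": [0, 0, -0.0765], "linear": [0, 0, 0.03], "hand": 0.06},
    {"rot": [0, 0, 0], "linear": [0, 0, 0.03], "hand": 0.06},
    {"rot": [0, 0, 0], "linear": [0, 0, 0.03], "hand": 0.06},
    {"rot": [0, 0, 0], "linear": [0, 0, 0.03], "hand": 0.06},
    {"rot": [0, 0, 0], "linear": [0, 0, 0.025], "hand": 0.06},
    {"rot": [0, 0, 0], "linear": [0, 0, 0.0165], "hand": 0.06},
    {"rot": [0, 0, 0], "linear": [0, 0, 0], "hand": 0.06},
    {"rot": [0, 0, 0], "linear": [0, 0, 0], "hand": 0.06},
  ],
)

```text
time_s: 6.85
ee_pos: [0.4608, 0.2551, 0.0394]
tcp_rot: [3.141, -0.0, 1.724]
ft_force: [-0.1, -0.0, 1.2]
opening: 0.0602
gripper_force: 0.0
```

Request:
drive_tool(
  increments=[
    {"rot": [0, 0, 0], "linear": [0, 0, 0], "hand": 0.03},
    {"rot": [0, 0, 0], "linear": [0, 0, 0], "hand": 0.02},
    {"rot": [0, 0, 0], "linear": [0, 0, 0], "hand": 0.01},
    {"rot": [0, 0, 0], "linear": [0, 0, 0], "hand": 0},
    {"rot": [0, 0, 0], "linear": [0, 0, 0], "hand": 0},
    {"rot": [0, 0, 0], "linear": [0, 0, 0], "hand": 0},
    {"rot": [0, 0, 0], "linear": [0, 0, 0], "hand": 0},
    {"rot": [0, 0, 0], "linear": [0, 0, 0], "hand": 0},
  ],
  grip_force=60,
)

```text
time_s: 7.65
ee_pos: [0.4608, 0.2556, 0.0394]
tcp_rot: [3.14, -0.0, 1.725]
ft_force: [1.6, 0.6, 4.1]
opening: 0.0142
gripper_force: 58.5
```

Request:
drive_tool(
  increments=[
    {"rot": [0, 0, 0], "linear": [0, 0, -0.01], "hand": 0},
    {"rot": [0, 0, 0], "linear": [0, 0, -0.02], "hand": 0},
    {"rot": [0, 0, 0], "linear": [0, 0, -0.03], "hand": 0},
    {"rot": [0, 0, 0], "linear": [0, 0, -0.03], "hand": 0},
    {"rot": [0, 0, 0], "linear": [0, 0, -0.03], "hand": 0},
    {"rot": [0, 0, 0], "linear": [0, 0, 0], "hand": 0},
    {"rot": [0, 0, 0], "linear": [0, 0, 0], "hand": 0},
  ],
)

```text
time_s: 8.35
ee_pos: [0.4595, 0.255, 0.159]
tcp_rot: [-3.141, 0.0, 1.725]
ft_force: [-0.8, -0.8, -1.7]
opening: 0.0143
gripper_force: 58.6
```

```bash
python3 - <<'E'
from fit import *
for c in ("side",):
    p,d=manip.camera(c);cv2.imwrite("pics/s4.png",cv2.resize(p[120:300,230:450],None,fx=3,fy=3))
s=manip.state();print(s["ee_pos"],s["tcp_rot"],s["time_s"],s["opening"],s["ft_force"])
i=manip.camera_info("side")
f=200/np.tan(np.radians(i["fovy"])/2);v,u=np.mgrid[0:400,0:640]
ray=np.stack([(u-i["cx"])/f,(v-i["cy"])/f,np.ones(u.shape)],-1)*d[...,None]
P=(ray-np.array(i["t"]))@np.array(i["R"])
m=(P[...,2]>.12)&(P[...,2]<.19)&(P[...,1]>.08)&(P[...,1]<.31)&(P[...,0]>.42)&(P[...,0]<.52)
S=P[m]
for y0 in np.arange(.1,.31,.02):
    k=np.abs(S[:,1]-y0)<.008
    if k.sum()>3: print(round(y0,3),k.sum(),np.percentile(S[k][:,0],[5,50,95]).round(4),np.percentile(S[k][:,2],[5,50,95]).round(4))
print(S[:,1].min())
E
```

```text
[0.45905001 0.25478916 0.15804117] [-3.13879098e+00  8.71641469e-04  1.72463811e+00] 8.4 0.014143200958445913 [-0.10740302 -0.02721818 -1.803522  ]
0.22 14 [0.456  0.4627 0.4697] [0.1644 0.1696 0.1726]
0.24 21 [0.4527 0.4608 0.4675] [0.1667 0.17   0.1807]
0.26 107 [0.4391 0.453  0.4764] [0.1525 0.1696 0.1881]
0.28 38 [0.4474 0.4551 0.464 ] [0.1584 0.1671 0.1748]
0.2179036424960764
```

View pics/s4.png

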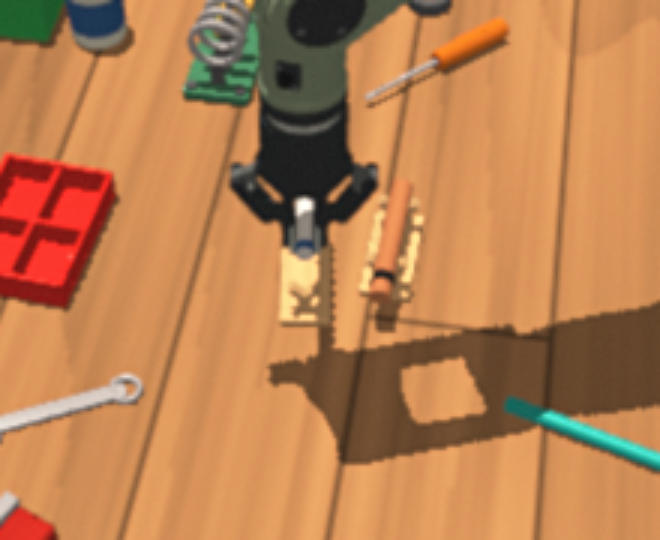

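The side view shows the spindle held by its tail, blue band at about (303,240) of the crop, and the empty cradle below. I'll check its tilt with the scene camera.

```bash
cat > tilt.py <<'E'
from fit import *
def scene_cloud(c):
    p,d=manip.camera(c);i=manip.camera_info(c)
    f=200/np.tan(np.radians(i["fovy"])/2);v,u=np.mgrid[0:400,0:640]
    ray=np.stack([(u-i["cx"])/f,(v-i["cy"])/f,np.ones(u.shape)],-1)*d[...,None]
    return p,(ray-np.array(i["t"]))@np.array(i["R"])
def tilt():
    """pose of the held spindle in the tool's frame (scene camera)"""
    s=manip.state();T=s["ee_pos"];yaw=s["tcp_rot"][2]
    p,P=scene_cloud("scene")
    n=-np.array([np.cos(yaw),np.sin(yaw)]);l=np.array([-n[1],n[0]])
    D=P-T;a=D[...,:2]@n;b=D[...,:2]@l;z=D[...,2]
    m=(a>.03)&(a<.2)&(abs(b)<.03)&(abs(z-.003)<.05)
    a,b,z=a[m],b[m],z[m];print("n",m.sum(),"a max",a.max())
    for a0 in np.arange(.03,.18,.015):
        k=abs(a-a0)<.008
        if k.sum()>4: print(round(a0,3),k.sum(),"b",np.percentile(b[k],[5,50,95]).round(4),"z",np.percentile(z[k],[5,50,95]).round(4))
    c=[(np.median(a[k]),np.percentile(b[k],[5,50,95]),np.percentile(z[k],95)) for a0 in np.arange(.035,.15,.01) for k in [abs(a-a0)<.006] if k.sum()>8]
    A=[x[0] for x in c];print("ztop fit",np.polyfit(A,[x[2] for x in c],1),"b fit",np.polyfit(A,[x[1][1] for x in c],1))
    return p
E
python3 - <<'E'
from tilt import *
p=tilt();cv2.imwrite("pics/s5.png",cv2.resize(p[140:240,250:400],None,fx=5,fy=5))
print(manip.state()["ee_pos"])
E
```

```text
n 257 a max 0.15309641067486798
0.03 15 b [-0.0046  0.0042  0.0082] z [0.0023 0.0099 0.0132]
0.045 31 b [-0.0036  0.0044  0.0089] z [0.0022 0.0101 0.0153]
0.06 32 b [-0.0034  0.0045  0.008 ] z [0.0031 0.0098 0.0151]
0.075 34 b [-0.0028  0.0038  0.0087] z [0.002  0.0102 0.0139]
0.09 32 b [-0.0027  0.004   0.0098] z [0.0038 0.0109 0.0146]
0.105 34 b [-0.0035  0.0045  0.0096] z [0.0026 0.0101 0.0143]
0.12 35 b [-0.0028  0.0043  0.0091] z [0.003  0.0098 0.0143]
0.135 33 b [-0.0033  0.0043  0.0091] z [0.0029 0.0102 0.0142]
0.15 28 b [-0.0042  0.0035  0.0093] z [0.003  0.0092 0.0149]
ztop fit [-0.00454509  0.01464533] b fit [0.00579182 0.00380528]
[0.45893667 0.25470854 0.15757406]
```

View pics/s5.png

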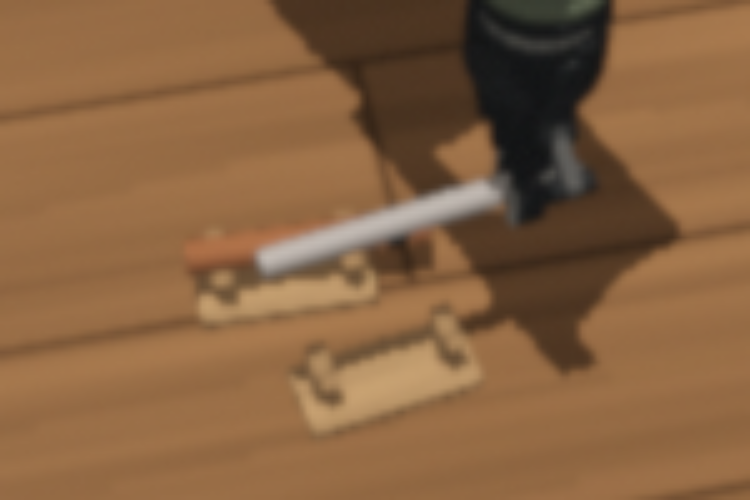

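The spindle is level and lined up with the tool, its nose about 155 mm ahead of the TCP and its axis about 6 mm above it. Next I'll turn it to the row's direction and go to the pre-insertion point.

Request:
drive_tool(
  increments=[
    {"rot": [0, 0, 0.091], "linear": [0, 0, 0], "hand": 0},
    {"rot": [0, 0, 0.091], "linear": [0, 0, 0], "hand": 0},
    {"rot": [0, 0, 0], "linear": [-0.0282, 0.0339, 0], "hand": 0},
    {"rot": [0, 0, 0], "linear": [-0.0282, 0.0339, 0], "hand": 0},
    {"rot": [0, 0, 0], "linear": [-0.0282, 0.0339, 0], "hand": 0},
    {"rot": [0, 0, 0], "linear": [-0.0282, 0.0339, 0], "hand": 0},
    {"rot": [0, 0, 0], "linear": [-0.0282, 0.0339, 0], "hand": 0},
    {"rot": [0, 0, 0], "linear": [0, 0, 0.025], "hand": 0},
    {"rot": [0, 0, 0], "linear": [0, 0, 0.025], "hand": 0},
    {"rot": [0, 0, 0], "linear": [0, 0, 0.025], "hand": 0},
    {"rot": [0, 0, 0], "linear": [0, 0, 0.0285], "hand": 0},
    {"rot": [0, 0, 0], "linear": [0, 0, 0], "hand": 0},
    {"rot": [0, 0, 0], "linear": [0, 0, 0], "hand": 0},
    {"rot": [0, 0, 0], "linear": [0, 0, 0], "hand": 0},
  ],
)

```text
time_s: 9.85
ee_pos: [0.6265, 0.1098, 0.0566]
tcp_rot: [3.14, -0.0, 1.543]
ft_force: [0.5, 0.2, -0.1]
opening: 0.0142
gripper_force: 58.7
```

```bash
python3 - <<'E'
from tilt import *
s=manip.state();print(s["ee_pos"],s["tcp_rot"],s["time_s"],s["ft_force"])
p=tilt();cv2.imwrite("pics/s6.png",cv2.resize(p[210:310,180:300],None,fx=6,fy=6))
p,P=scene_cloud("scene")
m=(P[...,2]>.05)&(P[...,2]<.115)&(P[...,1]>-.25)&(P[...,1]<-.07)&(P[...,0]>.56)&(P[...,0]<.67);S=P[m]
for y0 in np.arange(-.23,-.07,.008):
    k=abs(S[:,1]-y0)<.004
    if k.sum()>5: print(round(y0,3),k.sum(),np.percentile(S[k][:,0],[3,97]).round(4),S[k][:,2].max().round(3))
for q in ("gauge_entry","gauge_ring4","gauge_stop"):
    for r in manip.spot_point("scene",q)[:1]: print(q,r["conf"],onplane(manip.camera_info("scene"),r["uv"],.06))
s=manip.state();print(s["ee_pos"],s["tcp_rot"],s["time_s"],s["ft_force"])
E
```

```text
[0.62648136 0.10982016 0.05657313] [ 3.13987270e+00 -2.23961575e-04  1.54291966e+00] 9.85 [ 0.51277795  0.15178582 -0.07268369]
n 517 a max 0.19953335929662888
0.03 18 b [-0.0052  0.0023  0.0082] z [0.0065 0.0098 0.0134]
0.045 35 b [-0.0047  0.0035  0.0084] z [0.0031 0.0104 0.0154]
0.06 35 b [-0.0048  0.0031  0.0091] z [0.0058 0.0101 0.0149]
0.075 35 b [-0.0042  0.0046  0.0082] z [0.0037 0.0104 0.014 ]
0.09 34 b [-0.0049  0.0029  0.0088] z [0.0037 0.0106 0.0141]
0.105 35 b [-0.0043  0.0036  0.0089] z [0.0044 0.0097 0.0129]
0.12 35 b [-0.0039  0.0029  0.0088] z [0.0013 0.0094 0.0154]
0.135 33 b [-0.004   0.0036  0.0085] z [0.0028 0.0089 0.0134]
0.15 25 b [-0.005   0.0047  0.0093] z [0.004  0.0096 0.0136]
ztop fit [-0.01238611  0.01511258] b fit [0.0069082  0.00276285]
-0.214 12 [0.6124 0.6264] 0.073
-0.206 20 [0.6091 0.6273] 0.072
-0.19 12 [0.6099 0.628 ] 0.073
-0.182 21 [0.6102 0.6304] 0.074
-0.166 14 [0.6122 0.6347] 0.075
-0.158 26 [0.6049 0.6325] 0.078
-0.142 15 [0.5995 0.64  ] 0.094
-0.134 65 [0.5926 0.6408] 0.095
-0.11 73 [0.5947 0.6447] 0.1
-0.102 12 [0.5866 0.6401] 0.098
-0.086 49 [0.5981 0.6463] 0.106
-0.078 36 [0.5907 0.6459] 0.103
gauge_entry 0.65 [ 0.61341841 -0.07552247  0.06      ]
gauge_ring4 0.65 [ 0.62637552 -0.15574203  0.06      ]
gauge_stop 0.94 [ 0.6081472  -0.18313183  0.06      ]
[0.62618949 0.10975506 0.05668832] [ 3.13971808e+00 -2.66002033e-04  1.54287164e+00] 10.1 [-0.29129952 -0.17364637 -1.66522816]
```

View pics/s6.png

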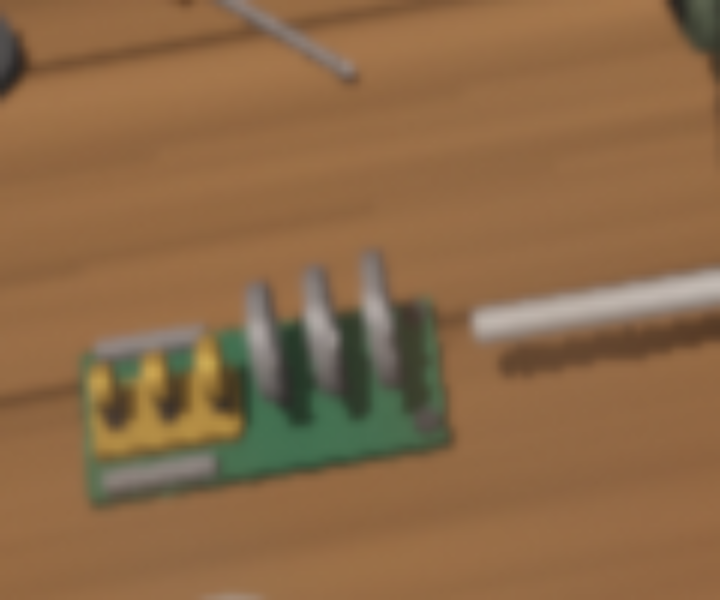

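The scene view shows the spindle's nose at about (478,325) of the crop, in line with the rings from ring 1 at (375,320), the brass ones on the left. I'll measure the spindle's tilt more exactly.

```bash
cat > fit2.py <<'E'
from tilt import *
from scipy.optimize import least_squares
def spfit(n=6,amax=.15):
    s=manip.state();T=np.array(s["ee_pos"]);yaw=s["tcp_rot"][2]
    d=-np.array([np.cos(yaw),np.sin(yaw)]);l=np.array([-d[1],d[0]]);X=[]
    for _ in range(n):
        p,P=scene_cloud("scene");D=P-T;a=D[...,:2]@d;b=D[...,:2]@l;z=D[...,2]
        m=(a>.035)&(a<amax)&(abs(b)<.012)&(z>0)&(z<.02);X.append(np.c_[a[m],b[m],z[m]])
    X=np.vstack(X)
    r=least_squares(lambda q:np.hypot(X[:,1]-q[0]-q[1]*(X[:,0]-.09),X[:,2]-q[2]-q[3]*(X[:,0]-.09))-.008,[0,0,.006,0],loss="soft_l1",f_scale=.001)
    print(len(X),"b@.09,slope,z@.09,slope",r.x.round(4),"rms",np.sqrt(np.mean(r.fun**2)))
E
python3 - <<'E'
from fit2 import *
spfit();s=manip.state();print(s["ee_pos"],s["time_s"],s["ft_force"],s["moment"])
E
```

```text
1475 b@.09,slope,z@.09,slope [ 0.0001  0.0072  0.004  -0.0056] rms 0.0021307528741954344
[0.62570721 0.1096507  0.05571025] 10.4 [-0.08224492  0.64318097 -0.85172009] [ 0.04769446 -0.02194897  0.00656235]
```

Request:
drive_tool(
  increments=[
    {"rot": [0, 0, 0], "linear": [0, -0.002, 0.0014], "hand": 0},
    {"rot": [0, 0, 0], "linear": [-0.01, 0, 0], "hand": 0},
    {"rot": [0, 0, 0], "linear": [-0.01, 0, 0], "hand": 0},
    {"rot": [0, 0, 0], "linear": [-0.01, 0, 0], "hand": 0},
    {"rot": [0, 0, 0], "linear": [-0.01, 0, 0], "hand": 0},
    {"rot": [0, 0, 0], "linear": [-0.01, 0, 0], "hand": 0},
    {"rot": [0, 0, 0], "linear": [0, 0, 0], "hand": 0},
    {"rot": [0, 0, 0], "linear": [0, 0, 0], "hand": 0},
  ],
)

```text
time_s: 11.2
ee_pos: [0.6224, 0.0593, 0.0542]
tcp_rot: [3.142, -0.0, 1.542]
ft_force: [0.5, -0.2, -1.2]
opening: 0.0143
gripper_force: 58.7
```

Request:
drive_tool(
  increments=[
    {"rot": [0, 0, 0], "linear": [-0.009, 0, 0], "hand": 0},
    {"rot": [0, 0, 0], "linear": [-0.009, 0, 0], "hand": 0},
    {"rot": [0, 0, 0], "linear": [-0.008, 0, 0], "hand": 0},
    {"rot": [0, 0, 0], "linear": [-0.008, 0, 0], "hand": 0},
    {"rot": [0, 0, 0], "linear": [-0.008, 0, 0], "hand": 0},
    {"rot": [0, 0, 0], "linear": [0, 0, 0], "hand": 0},
    {"rot": [0, 0, 0], "linear": [0, 0, 0], "hand": 0},
  ],
)

```text
time_s: 11.9
ee_pos: [0.6212, 0.0175, 0.0542]
tcp_rot: [3.142, -0.0, 1.542]
ft_force: [0.4, -0.5, -1.0]
opening: 0.0142
gripper_force: 58.7
```

```bash
python3 - <<'E'
from tilt import *
p,P=scene_cloud("scene");cv2.imwrite("pics/s7.png",cv2.resize(p[225:305,180:280],None,fx=7,fy=7,interpolation=cv2.INTER_CUBIC))
s=manip.state();print(s["ee_pos"],s["tcp_rot"],s["time_s"],s["ft_force"],s["moment"])
E
```

```text
[0.62117556 0.01774698 0.05422255] [ 3.14149614e+00 -1.01793888e-04  1.54256298e+00] 11.95 [ 0.05378363 -0.10170348 -0.64611339] [ 0.09751239 -0.03278406 -0.018976  ]
```

View pics/s7.png

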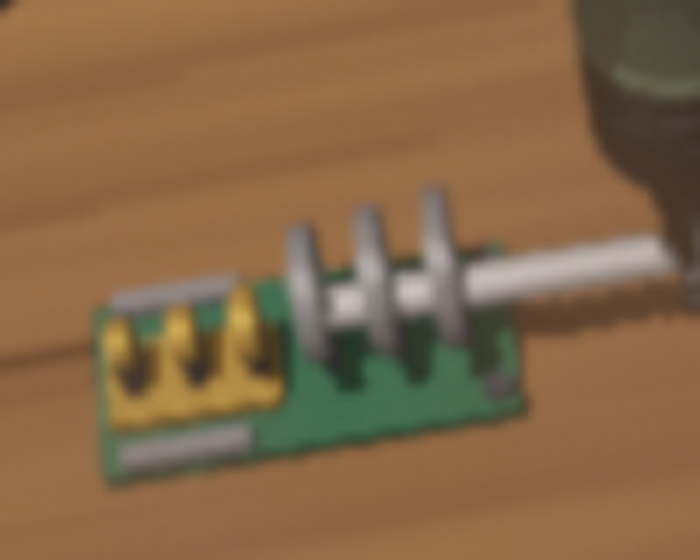

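The spindle runs cleanly through rings 1 and 2 and into ring 3; the nose at about (330,305) is just short of ring 3's far side. I go on with small steps.

Request:
drive_tool(
  increments=[
    {"rot": [0, 0, 0], "linear": [-0.005, 0, 0], "hand": 0},
    {"rot": [0, 0, 0], "linear": [-0.005, 0, 0], "hand": 0},
    {"rot": [0, 0, 0], "linear": [-0.005, 0, 0], "hand": 0},
    {"rot": [0, 0, 0], "linear": [-0.002, 0, 0], "hand": 0},
    {"rot": [0, 0, 0], "linear": [0, 0, 0], "hand": 0},
    {"rot": [0, 0, 0], "linear": [0, 0, 0], "hand": 0},
  ],
)

```text
time_s: 12.55
ee_pos: [0.6207, 0.0007, 0.0542]
tcp_rot: [-3.142, -0.0, 1.543]
ft_force: [-0.2, -1.0, -0.6]
opening: 0.0141
gripper_force: 58.7
```

Request:
drive_tool(
  increments=[
    {"rot": [0, 0, 0], "linear": [-0.0005, 0, 0], "hand": 0},
    {"rot": [0, 0, 0], "linear": [-0.0005, 0, 0], "hand": 0},
    {"rot": [0, 0, 0], "linear": [-0.0005, 0, 0], "hand": 0},
    {"rot": [0, 0, 0], "linear": [0, 0, 0], "hand": 0},
  ],
)

```text
time_s: 12.95
ee_pos: [0.6206, -0.0008, 0.0542]
tcp_rot: [3.142, 0.0, 1.543]
ft_force: [-0.0, 0.3, -0.9]
opening: 0.014
gripper_force: 58.7
```

Request:
drive_tool(
  increments=[
    {"rot": [0, 0, 0], "linear": [-0.0005, 0, 0], "hand": 0},
    {"rot": [0, 0, 0], "linear": [-0.0005, 0, 0], "hand": 0},
    {"rot": [0, 0, 0], "linear": [-0.0005, 0, 0], "hand": 0},
    {"rot": [0, 0, 0], "linear": [0, 0, 0], "hand": 0},
  ],
)

```text
time_s: 13.35
ee_pos: [0.6206, -0.0023, 0.0542]
tcp_rot: [3.142, 0.0, 1.543]
ft_force: [-0.0, 0.1, -0.8]
opening: 0.0142
gripper_force: 58.7
```

Request:
drive_tool(
  increments=[
    {"rot": [0, 0, 0], "linear": [-0.0005, 0, 0], "hand": 0},
    {"rot": [0, 0, 0], "linear": [-0.0005, 0, 0], "hand": 0},
    {"rot": [0, 0, 0], "linear": [-0.0005, 0, 0], "hand": 0},
    {"rot": [0, 0, 0], "linear": [0, 0, 0], "hand": 0},
  ],
)

```text
time_s: 13.75
ee_pos: [0.6205, -0.0038, 0.0542]
tcp_rot: [3.142, 0.0, 1.543]
ft_force: [-0.0, -0.7, -1.6]
opening: 0.0142
gripper_force: 58.7
```

Request:
drive_tool(
  increments=[
    {"rot": [0, 0, 0], "linear": [-0.0005, 0, 0], "hand": 0},
    {"rot": [0, 0, 0], "linear": [-0.0005, 0, 0], "hand": 0},
    {"rot": [0, 0, 0], "linear": [0, 0, 0], "hand": 0},
  ],
)

```text
time_s: 14.05
ee_pos: [0.6205, -0.0049, 0.0542]
tcp_rot: [-3.142, 0.0, 1.543]
ft_force: [-0.0, 0.2, -1.5]
opening: 0.014
gripper_force: 58.7
```

Request:
drive_tool(
  increments=[
    {"rot": [0, 0, 0], "linear": [-0.0005, 0, 0], "hand": 0},
    {"rot": [0, 0, 0], "linear": [-0.0005, 0, 0], "hand": 0},
    {"rot": [0, 0, 0], "linear": [0, 0, 0], "hand": 0},
  ],
)

```text
time_s: 14.35
ee_pos: [0.6205, -0.0052, 0.0542]
tcp_rot: [3.141, -0.001, 1.542]
ft_force: [-0.4, 3.7, -0.7]
opening: 0.0139
gripper_force: 58.7
```

Contact with ring 4's face at about 4 N. I slide sideways in +y of the tool, watching for the push to drop.

Request:
drive_tool(
  increments=[
    {"rot": [0, 0, 0], "linear": [0, 0.0005, 0], "hand": 0},
    {"rot": [0, 0, 0], "linear": [0, 0.0005, 0], "hand": 0},
    {"rot": [0, 0, 0], "linear": [0, 0, 0], "hand": 0},
  ],
)

```text
time_s: 14.65
ee_pos: [0.6213, -0.0053, 0.0541]
tcp_rot: [-3.141, -0.001, 1.542]
ft_force: [0.1, 4.8, -0.9]
opening: 0.0141
gripper_force: 58.8
```

Request:
drive_tool(
  increments=[
    {"rot": [0, 0, 0], "linear": [0, 0.0005, 0], "hand": 0},
    {"rot": [0, 0, 0], "linear": [0, 0.0005, 0], "hand": 0},
    {"rot": [0, 0, 0], "linear": [0, 0, 0], "hand": 0},
  ],
)

```text
time_s: 14.95
ee_pos: [0.6221, -0.0054, 0.0541]
tcp_rot: [-3.141, -0.001, 1.542]
ft_force: [-0.3, 4.8, -0.6]
opening: 0.0145
gripper_force: 58.8
```

Request:
drive_tool(
  increments=[
    {"rot": [0, 0, 0], "linear": [0, 0.0005, 0], "hand": 0},
    {"rot": [0, 0, 0], "linear": [0, 0.0005, 0], "hand": 0},
    {"rot": [0, 0, 0], "linear": [0, 0, 0], "hand": 0},
  ],
)

```text
time_s: 15.25
ee_pos: [0.6228, -0.0054, 0.0539]
tcp_rot: [-3.14, -0.001, 1.542]
ft_force: [-2.0, 4.9, -1.1]
opening: 0.014
gripper_force: 58.9
```

Request:
drive_tool(
  increments=[
    {"rot": [0, 0, 0], "linear": [0, 0.0005, 0], "hand": 0},
    {"rot": [0, 0, 0], "linear": [0, 0.0005, 0], "hand": 0},
    {"rot": [0, 0, 0], "linear": [0, 0, 0], "hand": 0},
  ],
)

```text
time_s: 15.55
ee_pos: [0.6235, -0.0055, 0.0539]
tcp_rot: [-3.139, -0.001, 1.541]
ft_force: [-2.5, 6.4, -0.1]
opening: 0.014
gripper_force: 59.1
```

Request:
drive_tool(
  increments=[
    {"rot": [0, 0, 0], "linear": [0, -0.0005, -0.0005], "hand": 0},
    {"rot": [0, 0, 0], "linear": [0, 0, 0], "hand": 0},
  ],
)

```text
time_s: 15.75
ee_pos: [0.6232, -0.0055, 0.0545]
tcp_rot: [-3.14, -0.001, 1.542]
ft_force: [-1.5, 4.7, -0.9]
opening: 0.0141
gripper_force: 59.0
```

Request:
drive_tool(
  increments=[
    {"rot": [0, 0, 0], "linear": [0, 0, -0.0005], "hand": 0},
    {"rot": [0, 0, 0], "linear": [0, 0, 0], "hand": 0},
  ],
)

```text
time_s: 15.95
ee_pos: [0.6232, -0.0055, 0.0549]
tcp_rot: [-3.14, -0.001, 1.542]
ft_force: [-1.1, 5.9, -1.0]
opening: 0.0142
gripper_force: 59.0
```

```bash
python3 - <<'E'
from workcell import manip
s=manip.state();print(s["ee_pos"],s["tcp_rot"],s["time_s"],s["ft_force"],s["moment"])
E
```

```text
[ 0.62319522 -0.00549625  0.05493032] [-3.13973330e+00 -7.38471635e-04  1.54171080e+00] 15.95 [-1.09906621  5.91142332 -0.95395813] [ 0.86226568  0.25373129 -0.31597956]
```

Request:
drive_tool(
  increments=[
    {"rot": [0, 0, 0], "linear": [0, -0.0005, 0], "hand": 0},
    {"rot": [0, 0, 0], "linear": [0, -0.0005, 0], "hand": 0},
    {"rot": [0, 0, 0], "linear": [0, 0, 0], "hand": 0},
  ],
)

```text
time_s: 16.25
ee_pos: [0.6225, -0.0054, 0.055]
tcp_rot: [-3.14, -0.001, 1.542]
ft_force: [-1.1, 4.2, -1.5]
opening: 0.014
gripper_force: 58.9
```

Request:
drive_tool(
  increments=[
    {"rot": [0, 0, 0], "linear": [0, -0.0005, 0], "hand": 0},
    {"rot": [0, 0, 0], "linear": [0, -0.0005, 0], "hand": 0},
    {"rot": [0, 0, 0], "linear": [0, 0, 0], "hand": 0},
  ],
)

```text
time_s: 16.55
ee_pos: [0.6218, -0.0054, 0.055]
tcp_rot: [-3.141, -0.001, 1.542]
ft_force: [0.3, 5.4, -1.9]
opening: 0.0142
gripper_force: 58.8
```

Request:
drive_tool(
  increments=[
    {"rot": [0, 0, 0], "linear": [0, -0.0005, 0], "hand": 0},
    {"rot": [0, 0, 0], "linear": [0, -0.0005, 0], "hand": 0},
    {"rot": [0, 0, 0], "linear": [0, 0, 0], "hand": 0},
  ],
)

```text
time_s: 16.85
ee_pos: [0.6211, -0.0054, 0.0552]
tcp_rot: [3.141, -0.001, 1.543]
ft_force: [-0.2, 4.2, -0.7]
opening: 0.0143
gripper_force: 58.7
```

The nose probably sticks by friction, so I change to hops: back off, shift, touch again.

Request:
drive_tool(
  increments=[
    {"rot": [0, 0, 0], "linear": [0.0015, 0, 0], "hand": 0},
    {"rot": [0, 0, 0], "linear": [0, 0.0015, 0], "hand": 0},
    {"rot": [0, 0, 0], "linear": [-0.0008, 0, 0], "hand": 0},
    {"rot": [0, 0, 0], "linear": [-0.0007, 0, 0], "hand": 0},
    {"rot": [0, 0, 0], "linear": [0, 0, 0], "hand": 0},
  ],
)

```text
time_s: 17.35
ee_pos: [0.6225, -0.0063, 0.0552]
tcp_rot: [3.142, 0.0, 1.543]
ft_force: [-0.1, 0.0, -1.4]
opening: 0.0138
gripper_force: 58.7
```

Request:
drive_tool(
  increments=[
    {"rot": [0, 0, 0], "linear": [0.0015, 0, 0], "hand": 0},
    {"rot": [0, 0, 0], "linear": [0, 0.0015, 0], "hand": 0},
    {"rot": [0, 0, 0], "linear": [-0.0008, 0, 0], "hand": 0},
    {"rot": [0, 0, 0], "linear": [-0.0007, 0, 0], "hand": 0},
    {"rot": [0, 0, 0], "linear": [0, 0, 0], "hand": 0},
  ],
)

```text
time_s: 17.85
ee_pos: [0.6241, -0.0054, 0.0553]
tcp_rot: [3.141, -0.001, 1.543]
ft_force: [0.8, 2.8, -0.8]
opening: 0.0143
gripper_force: 58.8
```

Request:
drive_tool(
  increments=[
    {"rot": [0, 0, 0], "linear": [0.0015, 0, 0], "hand": 0},
    {"rot": [0, 0, 0], "linear": [0, 0.0015, 0], "hand": 0},
    {"rot": [0, 0, 0], "linear": [-0.0008, 0, 0], "hand": 0},
    {"rot": [0, 0, 0], "linear": [-0.0007, 0, 0], "hand": 0},
    {"rot": [0, 0, 0], "linear": [0, 0, 0], "hand": 0},
  ],
)

```text
time_s: 18.35
ee_pos: [0.6256, -0.0052, 0.0553]
tcp_rot: [3.141, -0.001, 1.543]
ft_force: [-0.6, 4.4, -1.2]
opening: 0.0139
gripper_force: 58.8
```

At TCP x = 0.6225 the tip met no force and went deeper, so the bore is there. I go back to it and advance.

Request:
drive_tool(
  increments=[
    {"rot": [0, 0, 0], "linear": [0.002, 0, 0], "hand": 0},
    {"rot": [0, 0, 0], "linear": [0, -0.0031, 0], "hand": 0},
    {"rot": [0, 0, 0], "linear": [0, 0, 0], "hand": 0},
    {"rot": [0, 0, 0], "linear": [-0.001, 0, 0], "hand": 0},
    {"rot": [0, 0, 0], "linear": [-0.001, 0, 0], "hand": 0},
    {"rot": [0, 0, 0], "linear": [-0.0005, 0, 0], "hand": 0},
    {"rot": [0, 0, 0], "linear": [0, 0, 0], "hand": 0},
  ],
)

```text
time_s: 19.05
ee_pos: [0.6224, -0.0065, 0.0552]
tcp_rot: [3.142, 0.0, 1.543]
ft_force: [0.1, -0.2, -1.7]
opening: 0.014
gripper_force: 58.7
```

Request:
drive_tool(
  increments=[
    {"rot": [0, 0, 0], "linear": [-0.0005, 0, 0], "hand": 0},
    {"rot": [0, 0, 0], "linear": [-0.0005, 0, 0], "hand": 0},
    {"rot": [0, 0, 0], "linear": [0, 0, 0], "hand": 0},
  ],
)

```text
time_s: 19.35
ee_pos: [0.6223, -0.0074, 0.0552]
tcp_rot: [3.142, 0.0, 1.543]
ft_force: [1.1, -0.1, -1.5]
opening: 0.0137
gripper_force: 58.7
```

Request:
drive_tool(
  increments=[
    {"rot": [0, 0, 0], "linear": [-0.001, 0, 0], "hand": 0},
    {"rot": [0, 0, 0], "linear": [-0.001, 0, 0], "hand": 0},
    {"rot": [0, 0, 0], "linear": [-0.0005, 0, 0], "hand": 0},
    {"rot": [0, 0, 0], "linear": [0, 0, 0], "hand": 0},
  ],
)

```text
time_s: 19.75
ee_pos: [0.6223, -0.0099, 0.0552]
tcp_rot: [3.142, 0.0, 1.543]
ft_force: [-0.3, -0.1, -1.3]
opening: 0.0141
gripper_force: 58.7
```

Request:
drive_tool(
  increments=[
    {"rot": [0, 0, 0], "linear": [-0.001, 0, 0], "hand": 0},
    {"rot": [0, 0, 0], "linear": [-0.001, 0, 0], "hand": 0},
    {"rot": [0, 0, 0], "linear": [-0.001, 0, 0], "hand": 0},
    {"rot": [0, 0, 0], "linear": [0, 0, 0], "hand": 0},
  ],
)

```text
time_s: 20.15
ee_pos: [0.6222, -0.013, 0.0552]
tcp_rot: [3.142, 0.0, 1.543]
ft_force: [0.2, 0.0, -0.3]
opening: 0.0139
gripper_force: 58.7
```

```bash
python3 - <<'E'
from workcell import manip
s=manip.state();print(s["ee_pos"],s["tcp_rot"],s["time_s"],s["ft_force"],s["moment"])
E
```

```text
[ 0.62220216 -0.0129754   0.05518357] [3.14153280e+00 1.14906998e-04 1.54260153e+00] 20.15 [ 0.21261837  0.02011798 -0.33658568] [0.106085   0.01041136 0.03025154]
```

Smooth: the nose is about 8 mm into ring 4 with no force. On to near ring 5.

Request:
drive_tool(
  increments=[
    {"rot": [0, 0, 0], "linear": [-0.001, 0, 0], "hand": 0},
    {"rot": [0, 0, 0], "linear": [-0.001, 0, 0], "hand": 0},
    {"rot": [0, 0, 0], "linear": [-0.001, 0, 0], "hand": 0},
    {"rot": [0, 0, 0], "linear": [-0.001, 0, 0], "hand": 0},
    {"rot": [0, 0, 0], "linear": [0, 0, 0], "hand": 0},
  ],
)

```text
time_s: 20.65
ee_pos: [0.6221, -0.017, 0.0552]
tcp_rot: [-3.142, 0.0, 1.543]
ft_force: [0.3, -0.2, -1.0]
opening: 0.014
gripper_force: 58.7
```

Request:
drive_tool(
  increments=[
    {"rot": [0, 0, 0], "linear": [-0.001, 0, 0], "hand": 0},
    {"rot": [0, 0, 0], "linear": [-0.001, 0, 0], "hand": 0},
    {"rot": [0, 0, 0], "linear": [-0.001, 0, 0], "hand": 0},
    {"rot": [0, 0, 0], "linear": [-0.001, 0, 0], "hand": 0},
    {"rot": [0, 0, 0], "linear": [0, 0, 0], "hand": 0},
  ],
)

```text
time_s: 21.15
ee_pos: [0.622, -0.0209, 0.0552]
tcp_rot: [3.142, 0.0, 1.543]
ft_force: [0.5, -1.4, -0.6]
opening: 0.0144
gripper_force: 58.7
```

Request:
drive_tool(
  increments=[
    {"rot": [0, 0, 0], "linear": [-0.001, 0, 0], "hand": 0},
    {"rot": [0, 0, 0], "linear": [-0.001, 0, 0], "hand": 0},
    {"rot": [0, 0, 0], "linear": [-0.001, 0, 0], "hand": 0},
    {"rot": [0, 0, 0], "linear": [-0.001, 0, 0], "hand": 0},
    {"rot": [0, 0, 0], "linear": [0, 0, 0], "hand": 0},
  ],
)

```text
time_s: 21.65
ee_pos: [0.6218, -0.025, 0.0552]
tcp_rot: [3.142, 0.0, 1.543]
ft_force: [0.2, -0.1, -0.6]
opening: 0.0142
gripper_force: 58.7
```

Contact is expected at y ≈ -0.029.

Request:
drive_tool(
  increments=[
    {"rot": [0, 0, 0], "linear": [-0.001, 0, 0], "hand": 0},
    {"rot": [0, 0, 0], "linear": [-0.001, 0, 0], "hand": 0},
    {"rot": [0, 0, 0], "linear": [-0.0005, 0, 0], "hand": 0},
    {"rot": [0, 0, 0], "linear": [0, 0, 0], "hand": 0},
  ],
)

```text
time_s: 22.05
ee_pos: [0.6218, -0.0274, 0.0552]
tcp_rot: [-3.142, 0.0, 1.543]
ft_force: [-0.3, -0.1, -1.4]
opening: 0.0145
gripper_force: 58.7
```

Request:
drive_tool(
  increments=[
    {"rot": [0, 0, 0], "linear": [-0.0005, 0, 0], "hand": 0},
    {"rot": [0, 0, 0], "linear": [-0.0005, 0, 0], "hand": 0},
    {"rot": [0, 0, 0], "linear": [-0.0005, 0, 0], "hand": 0},
    {"rot": [0, 0, 0], "linear": [0, 0, 0], "hand": 0},
  ],
)

```text
time_s: 22.45
ee_pos: [0.6217, -0.0289, 0.0552]
tcp_rot: [3.142, 0.0, 1.543]
ft_force: [0.3, -1.2, -1.4]
opening: 0.014
gripper_force: 58.7
```

Request:
drive_tool(
  increments=[
    {"rot": [0, 0, 0], "linear": [-0.0005, 0, 0], "hand": 0},
    {"rot": [0, 0, 0], "linear": [0, 0, 0], "hand": 0},
  ],
)

```text
time_s: 22.65
ee_pos: [0.6217, -0.029, 0.0552]
tcp_rot: [3.142, -0.0, 1.543]
ft_force: [-0.2, 1.9, -2.5]
opening: 0.014
gripper_force: 58.7
```

Request:
drive_tool(
  increments=[
    {"rot": [0, 0, 0], "linear": [-0.0005, 0, 0], "hand": 0},
    {"rot": [0, 0, 0], "linear": [0, 0, 0], "hand": 0},
    {"rot": [0, 0, 0], "linear": [0, 0, 0], "hand": 0},
  ],
)

```text
time_s: 22.95
ee_pos: [0.6217, -0.0291, 0.0552]
tcp_rot: [3.142, -0.001, 1.543]
ft_force: [0.6, 5.7, -0.5]
opening: 0.0142
gripper_force: 58.7
```

Request:
drive_tool(
  increments=[
    {"rot": [0, 0, 0], "linear": [-0.0002, 0, 0], "hand": 0},
    {"rot": [0, 0, 0], "linear": [0, 0, 0], "hand": 0},
    {"rot": [0, 0, 0], "linear": [0, 0, 0], "hand": 0},
  ],
)

```text
time_s: 23.25
ee_pos: [0.6217, -0.0291, 0.0552]
tcp_rot: [3.142, -0.001, 1.543]
ft_force: [0.1, 5.8, -0.3]
opening: 0.014
gripper_force: 58.7
```

The nose is pressed on ring 5 at about 6 N. I ease the push, open slowly, and withdraw upward.

Request:
drive_tool(
  increments=[
    {"rot": [0, 0, 0], "linear": [0.0005, 0, 0], "hand": 0},
    {"rot": [0, 0, 0], "linear": [0, 0, 0], "hand": 0.012},
    {"rot": [0, 0, 0], "linear": [0, 0, 0], "hand": 0.016},
    {"rot": [0, 0, 0], "linear": [0, 0, 0], "hand": 0.018},
    {"rot": [0, 0, 0], "linear": [0, 0, 0], "hand": 0.022},
    {"rot": [0, 0, 0], "linear": [0, 0, 0], "hand": 0.03},
    {"rot": [0, 0, 0], "linear": [0, 0, 0], "hand": 0.04},
    {"rot": [0, 0, 0], "linear": [0, 0, 0], "hand": 0.05},
    {"rot": [0, 0, 0], "linear": [0, 0, 0], "hand": 0.05},
    {"rot": [0, 0, 0], "linear": [0, 0, 0], "hand": 0.05},
    {"rot": [0, 0, 0], "linear": [0, 0, 0], "hand": 0.05},
  ],
  grip_force=20,
)

```text
time_s: 24.35
ee_pos: [0.6217, -0.0295, 0.0552]
tcp_rot: [3.142, 0.0, 1.543]
ft_force: [0.1, -0.5, 0.3]
opening: 0.05
gripper_force: 0.0
```

Request:
drive_tool(
  increments=[
    {"rot": [0, 0, 0], "linear": [0, 0, -0.01], "hand": 0.05},
    {"rot": [0, 0, 0], "linear": [0, 0, -0.02], "hand": 0.05},
    {"rot": [0, 0, 0], "linear": [0, 0, -0.03], "hand": 0.05},
    {"rot": [0, 0, 0], "linear": [0, 0, -0.04], "hand": 0.05},
    {"rot": [0, 0, 0], "linear": [0, 0, -0.04], "hand": 0.05},
    {"rot": [0, 0, 0], "linear": [0.04, 0, -0.02], "hand": 0.05},
    {"rot": [0, 0, 0], "linear": [0.04, 0, 0], "hand": 0.05},
    {"rot": [0, 0, 0], "linear": [0, 0, 0], "hand": 0.05},
  ],
)

```text
time_s: 25.15
ee_pos: [0.6242, 0.0546, 0.2172]
tcp_rot: [3.139, -0.002, 1.547]
ft_force: [0.7, -1.4, -0.7]
opening: 0.0498
gripper_force: 0.0
```

```bash
python3 - <<'E'
from tilt import *
p,P=scene_cloud("scene");cv2.imwrite("pics/s8.png",cv2.resize(p[225:305,180:280],None,fx=7,fy=7,interpolation=cv2.INTER_CUBIC))
s=manip.state();print(s["ee_pos"],s["tcp_rot"],s["time_s"],s["ft_force"])
m=(P[...,2]>.03)&(P[...,2]<.085)&(P[...,1]>-.07)&(P[...,1]<.02)&(abs(P[...,0]-.618)<.02);S=P[m]
print("tail y max",S[:,1].max())
for y0 in np.arange(-.06,.01,.015):
    k=abs(S[:,1]-y0)<.007
    if k.sum()>4: print(round(y0,3),np.percentile(S[k][:,0],[5,95]).round(4),np.percentile(S[k][:,2],[50,95]).round(4))
E
```

```text
[0.62390882 0.05243989 0.21632041] [ 3.14010297e+00 -1.29601456e-04  1.54609614e+00] 25.2 [-0.33557409 -0.09368257 -0.63021783]
tail y max -0.001118716884828407
-0.06 [0.6158 0.6283] [0.058  0.0635]
-0.045 [0.615  0.6281] [0.0564 0.0615]
-0.03 [0.6154 0.6283] [0.0562 0.0611]
-0.015 [0.6167 0.6289] [0.0551 0.0595]
0.0 [0.6174 0.6285] [0.0567 0.0586]
```

View pics/s8.png

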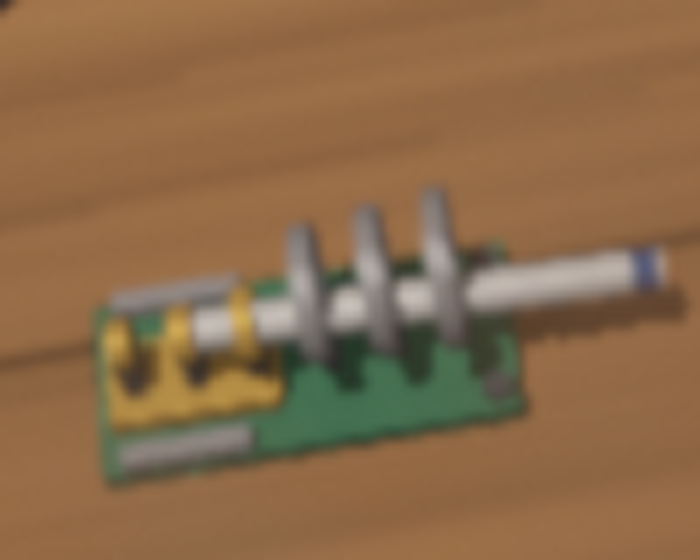

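The view shows the spindle through rings 1–4, the blue tail at about (648,268), the nose at about (192,328) against ring 5. I'll verify the nose gap numerically from above with the wrist camera.

Request:
drive_tool(
  increments=[
    {"rot": [0, 0, 0], "linear": [-0.043, 0, 0], "hand": 0.05},
    {"rot": [0, 0, 0], "linear": [-0.043, 0, 0], "hand": 0.05},
    {"rot": [0, 0, 0], "linear": [-0.043, 0, 0], "hand": 0.05},
    {"rot": [0, 0, 0], "linear": [-0.043, 0, 0], "hand": 0.05},
    {"rot": [0, 0, 0], "linear": [-0.043, 0, 0], "hand": 0.05},
    {"rot": [0, 0, 0], "linear": [-0.043, 0, 0], "hand": 0.05},
    {"rot": [0, 0, 0], "linear": [-0.043, 0, 0], "hand": 0.05},
    {"rot": [0, 0, 0], "linear": [0, 0, 0], "hand": 0.05},
    {"rot": [0, 0, 0], "linear": [0, 0, 0], "hand": 0.05},
    {"rot": [0, 0, 0], "linear": [0, 0, 0], "hand": 0.05},
  ],
)

```text
time_s: 26.2
ee_pos: [0.6152, -0.25, 0.2151]
tcp_rot: [-3.141, -0.001, 1.543]
ft_force: [-0.2, 0.2, 0.1]
opening: 0.0495
gripper_force: 0.0
```

```bash
python3 - <<'E'
from fit import *
i=manip.camera_info("wrist");p,d=manip.camera("wrist");P=cloud(i,d)
s=manip.state();print(s["ee_pos"],s["time_s"])
h=cv2.cvtColor(p,cv2.COLOR_BGR2HSV)
# sample along the spindle axis at z=.066 (top), x=.617+.028*(y+.18)
for off in (0,.004):
  for y in np.arange(-.200,-.150,.001):
    u,v=wproj(i,np.array([.617+off+.028*(y+.18),y,.067]));u,v=int(round(u)),int(round(v))
    print(round(y,3),(u,v),h[v,u],P[v,u,1:].round(3)) if off==0 else None
for y in np.arange(-.012,.008,.001):
    u,v=wproj(i,np.array([.622,y,.058]));u,v=int(round(u)),int(round(v));
    if 0<=v<400: print("t",round(y,3),(u,v),h[v,u],P[v,u].round(4))
E
```

```text
[ 0.61535626 -0.2494848   0.21525699] 26.25
-0.2 (321, 137) [ 20 138 175] [-0.203  0.027]
-0.199 (321, 136) [ 21 126 218] [-0.202  0.027]
-0.198 (321, 135) [ 21 122 236] [-0.2    0.028]
-0.197 (321, 134) [ 21 120 240] [-0.199  0.027]
-0.196 (321, 133) [ 21 120 240] [-0.198  0.028]
-0.195 (321, 132) [ 21 120 241] [-0.197  0.027]
-0.194 (321, 131) [ 21 121 241] [-0.196  0.026]
-0.193 (321, 130) [ 21 121 240] [-0.195  0.026]
-0.192 (321, 128) [ 21 123 231] [-0.191  0.071]
-0.191 (321, 127) [ 20 125 225] [-0.191  0.071]
-0.19 (321, 126) [ 21 125 224] [-0.19   0.071]
-0.189 (321, 125) [ 21 125 224] [-0.189  0.07 ]
-0.188 (321, 124) [ 20 124 224] [-0.188  0.071]
-0.187 (321, 123) [ 20 127 221] [-0.187  0.072]
-0.186 (321, 122) [ 20 128 220] [-0.186  0.07 ]
-0.185 (321, 121) [ 20 126 217] [-0.185  0.07 ]
-0.184 (321, 120) [ 20 119 203] [-0.184  0.071]
-0.183 (321, 118) [ 15  21 195] [-0.183  0.061]
-0.182 (321, 117) [ 11  10 213] [-0.182  0.066]
-0.181 (321, 116) [  9   8 221] [-0.181  0.067]
-0.18 (321, 115) [ 11   9 225] [-0.18   0.069]
-0.179 (321, 114) [ 11   9 225] [-0.179  0.069]
-0.1
[... 667 characters left out ...]
.164 (321, 97) [ 21 122 232] [-0.164  0.074]
-0.163 (321, 96) [ 21 122 230] [-0.163  0.074]
-0.162 (321, 95) [ 21 123 230] [-0.163  0.076]
-0.161 (321, 94) [ 20 121 227] [-0.162  0.075]
-0.16 (321, 93) [ 20 102 223] [-0.161  0.074]
-0.159 (321, 92) [ 18  58 221] [-0.16   0.075]
-0.158 (321, 90) [ 12  11 225] [-0.158  0.067]
-0.157 (321, 89) [ 11   9 225] [-0.157  0.067]
-0.156 (321, 88) [ 11   9 224] [-0.156  0.068]
-0.155 (321, 87) [ 13   8 224] [-0.155  0.067]
-0.154 (321, 86) [ 11   9 224] [-0.154  0.067]
-0.153 (321, 85) [  9   8 226] [-0.153  0.067]
-0.152 (321, 84) [  9   8 224] [-0.152  0.066]
-0.151 (321, 83) [  9   8 225] [-0.151  0.066]
-0.15 (321, 82) [ 11   9 224] [-0.15   0.065]
```

The spindle runs right up to the brass of ring 5 with no gap, its nose top at about 67 mm (axis about 59–60 mm). I hand in.

```bash
python3 -c "
from workcell import manip
print(manip.close_job())"
```

```text
the job is handed in; nothing more can be done
None
```

The spindle lies through rings 1 to 4 with its nose against ring 5. It was pressed there at about 6 N and released, and a check from above showed no gap. The job is handed in at about 26 s; no verdict was returned.

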